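# Cover the heating bath and prove its safety trip

## Task

Make the heating bath ready to be left running: gently set the large loose cover on its rim so that it sits fully home and level, and let go of it. Then prove the trip: press the test button so that the bail lever drops, and lift the lever back up until it stays upright. Leave the other loose things where they stand.

Things in the scene. Friction and masses are not known exactly. Their poses are not given: they have to be found in the camera images.
- cover: large bath cover, loose, 0.25 to 0.42 kg: steel disc 168 mm across, 5 mm thick; under it a centred locating step 138 mm across, 8 mm deep, chamfered 3 mm; on top a black bar handle. Origin: centre of the step's underside, z up. It starts lying the right way up on its step. Whole height 60 mm.
- cover_grip (a point): centre of the large cover's straight handle bar, 53 mm above the cover's origin, axes as the cover's. The bar runs along y, 110 mm long, 16 mm wide (x), 14 mm high, with 33 mm of free space under it, on two 10 mm posts at y = +-46 mm.
- bath: heating bath, fixed: round open steel pot, 156 mm across outside, wall 5 mm (mouth 146 mm: the cover's step has 4 mm of play all round), 115 mm high; a white control pod (50 x 100 mm, 60 mm high) on its -x side. Origin: centre of its underside. It may stand left or right on the table, the trip unit on the other side.
- bath_rim (a point): centre of the bath's mouth at the height of the rim's top. With the cover seated its flange lies on the rim and the cover's origin is 8 mm below this point; which way its handle points does not matter.
- trip_unit: the trip unit, fixed: grey box 160 (x) x 220 (y) x 75 mm high with a round white test button on its top and a bail lever (U-shaped handle). Seen from the robot the button is on the right (-y), the lever on the left (+y). Origin: centre of its underside, z up, front to -x.
- button_top (a point): centre of the top of the test button: 34 mm across, about 108 mm above the table, pressed straight down
- test_button (a joint): travel of the test button, m: 0 out, 0.008 fully down. Spring return, 1.5 N at the start and 5 N fully down; the lever is released at about 0.0045.
- lever (a joint): angle of the bail lever, rad: 0 = armed, upright, leaning 0.14 back to the unit's +x against its stop; 1.05 = dropped to the unit's -x, on its stop. Beyond 0.14 it falls freely (under a second); let go below 0.1 it falls back to 0 by itself. 0.13 kg, hardly any friction. While the button is held down it cannot go back.
- lever_bar (a point): middle of the lever's crossbar: black round bar along the unit's y, 16 mm thick, 90 mm long between the two arms' centre lines (arms 10 mm thick), 105 mm from the hinge; 192 mm above the table when armed and 152 mm when dropped; nothing is within 60 mm below it.
- lever_hinge (a point): point on the hinge axis midway between the lever's arms; the axis runs along the unit's y, 88 mm above the table; axes as the trip unit's
- small_cover: a smaller cover of the same make, loose, not to be used: disc 110 mm across, handle bar 80 mm long, 60 mm high. The large and the small cover may lie in either of two places. Origin: centre of its underside.
- small_pot: open aluminium pot 96 mm across, 70 mm high, loose bystander. Origin: centre of its underside.
- amber_bottle: brown bottle 72 mm across, 150 mm high, loose bystander. Origin: centre of its underside.
- wrench: steel wrench 170 mm long, lying at the left of the table, loose bystander
Not all that is in view belongs to the job. Leave any blue look-alike of the cover alone. Leave any red look-alike of the bath alone.

How it is judged:
By the outcome, as a careful person would: the job done as asked, in the order asked, and still so for the second after the job is handed in, with the robot touching nothing.
It also fails if it takes over 67 s, if anything falls off the work surface, if the arm or the gripper's body presses on something with over 40 N, if the wrist force passes 120 N, or if a joint passes its speed limit or range.

## Robot

A 6-joint arm with a two-finger parallel gripper is mounted at the origin on the work surface. World frame = base frame: x ahead of the robot, y to its left, z up, the work surface at z = 0. Lengths are in m, angles in rad, forces in N, time in s.
With the tool pointing down it reaches from about 0.4 to 0.825 m from the base axis. Payload 7 kg.
Tool frame: the origin (TCP) lies on the mounting face of the last link; the fingertips stand 178 mm ahead of it and the grasp point (between the pads) lies 159 mm ahead of it; z points along the fingers, y is the direction in which the jaws open and shut (so a half turn about z gives the same grasp; the last joint's range is limited). The gripper opens to 88 mm and grips with 3 to 60 N. Pads are 19 mm wide; open, the fingers measure 130 mm over their backs; the gripper's body (78 mm by 193 mm) begins 47 mm behind the grasp point.
Start: joints at [-0.979, 0.359, 0.012, 0, -1.224, -0.288], TCP at [0.202, -0.644, 0.405] pointing down, gripper open.
Joint ranges: [-3.07, 3.07], [-1.43, 2.12], [-1.02, 1.25], [-3.03, 1.67], [-3.05, -0], [-3.03, 3.03]. Speed limits (rad/s): [2.39, 2.39, 3.01, 3.14, 3.14, 3.14].

## Interface

Orientations are given as [roll, pitch, yaw] about the fixed x, y, z axes, in that order (R = Rz(yaw) Ry(pitch) Rx(roll)).
In Python, from station import * gives the robot as it stands.
- The arm moves only by the tool arm_command, never from a script. Its argument "targets" is a list of rows, each a list of 3 entries, a list of its own where there are three numbers: the turn, a rotation vector about the world's x, y, z in rad, then the shift along the world's x, y, z in mm, then the closure, from 0 (fully open) to 1 (shut). In form: [[[wx, wy, wz], [tx, ty, tz], fingers], ...]. A call has 1 to 8 rows; each row shifts and turns the commanded pose from where the row before left it; what a row does not reach is not made up. A row lasts 1/10 s, in which the tool goes at most 50 mm and 8.59 degrees, less where a joint would pass 70% of its speed; a pose out of reach is approached as far as the arm can. A call with a gripper value outside its range is refused whole. The fingers move at their own pace and stop on an object; "squeeze" is the grip in N (left out, the last holds). Time passes only in rows, so rows that do not move let the fingers close. It gives the time, the measured TCP pose, the force and the opening at its end, in the units of the state.
- get_state(): the state, without advancing time (a new reading comes with each control period).
- grab_frame(name): name is "scene" or "top" or "wrist"; returns (picture, depth): 420x560x3 uint8, red, green, blue; 420x560 float32, m along the optical axis (not along the pixel's ray), 0 where there is no reading.
- camera_params(name): a dict with "mtx" (3x3 intrinsics, pixels), "k1" (the pictures are not rectified: a ray, as slopes to the right and down, at radius r is drawn at 1 + k1 r^2 times it, then the intrinsics apply), "eye" and "orientation" of the camera in the world. Camera axes: x right, y down, z forward; pixel columns grow to the right and rows downward; lengths in m; the calibration is good to about 2 mm. A picture is of the moment at which its call begins: read the wrist's pose just before it. camera_params takes no time and is no camera call; for the wrist camera it gives the pose at the moment of the call.
- job_done(): hands the job in, once; it reports no verdict.
The state is a dict: "t": time; "q": joint angles; "qd": joint speeds; "joint_efforts": joint torques, N m; "eef_pos": TCP position; "ee_rot": TCP orientation; "force": force on the tool from outside, world axes, zero at the start; "moment": the same for the moment, N m; "width": finger opening in m.
Only numpy, scipy, OpenCV 4.12 (cv2) and the standard library are available. Lean on these libraries where they do the work, as an engineer would, in place of code of your own. Each camera call takes 0.05 s, during which the arm holds its last target.

## Working session

There is one attempt and no reset: what is moved stays moved. The work goes in short steps, Python scripts to look and compute and a tool call to move; the robot and the scene stay as the last step left them, time stands still between calls to the robot, and variables do not carry over. Pictures are saved under pics/ and viewed, and the job is handed in when it is done.

Besides the shell and the picture viewer there is one more tool, called after "Call:" by a JSON object that holds its "fn" and its "kwargs". arm_command: Moves the arm, as the interface text tells. Its arguments: {"type":"object","properties":{"targets":{"type":"array"},"squeeze":{"type":"number"}},"required":["targets"]}

```bash
mkdir -p pics; ls; python3 - <<'E'
from station import *
import cv2,numpy as np
s=get_state(); print(s)
for n in ["scene","top"]:
    p,d=grab_frame(n); c=camera_params(n); print(n,c)
    cv2.imwrite(f"pics/{n}1.png",p[:,:,::-1]); np.save(f"pics/{n}1d.npy",d)
E
```

```text
pics
{'t': 0.0, 'q': array([-9.78846376e-01,  3.59380166e-01,  1.10749749e-02, -3.59811716e-04,
       -1.22410448e+00, -2.88096881e-01]), 'qd': array([-0.0006404 ,  0.00039897,  0.00102339,  0.00029523,  0.00055232,
        0.00055429]), 'joint_efforts': array([-1.22120608e-03, -5.82712984e+01,  2.93060410e+01,  6.99737281e+00,
        6.74759751e-03, -2.09636501e-04]), 'eef_pos': array([ 0.20190056, -0.64389439,  0.40373207]), 'ee_rot': array([ 3.13994969e+00, -1.34134904e-04, -2.83786201e+00]), 'force': array([-0.54935001, -0.25673143, -0.06948205]), 'moment': array([-0.00914116,  0.0707837 ,  0.04025381]), 'width': 0.08747410837649391}
scene {'mtx': array([[440.56006749,   0.        , 283.44857226],
       [  0.        , 440.56006749, 211.57155442],
       [  0.        ,   0.        ,   1.        ]]), 'k1': -0.03607407793092997, 'eye': array([1.12767478, 0.86246613, 1.29259348]), 'orientation': array([-2.38900701, -0.00328707,  2.52213919])}
top {'mtx': array([[469.51640453,   0.        , 276.88909276],
       [  0.        , 469.51640453, 203.89244081],
       [  0.        ,   0.        ,   1.        ]]), 'k1': 0.05193729081317091, 'eye': array([ 0.2582341 , -0.03084082,  1.83468358]), 'orientation': array([-3.00810807, -0.00397059, -1.56396225])}
```

View pics/scene1.png

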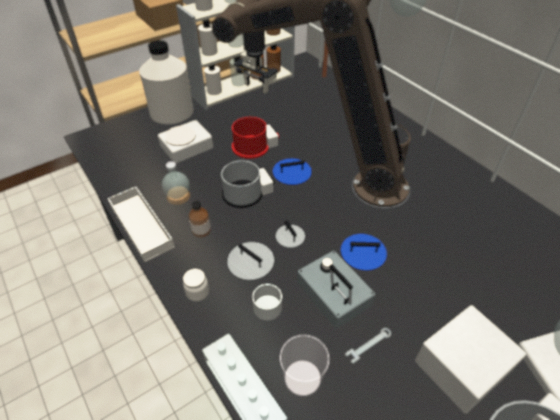

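View pics/top1.png

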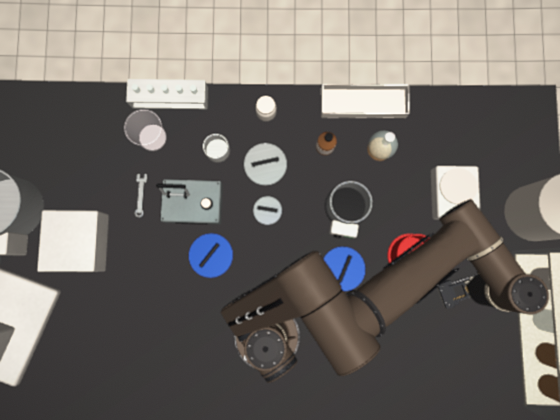

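The scene view shows the large steel cover at (251,260), the small cover at (290,236), the bath at (241,183), and the trip unit at (336,283). In the top view these are the cover (265,163), the bath (350,203), and the trip unit (190,201) with its button at (206,203). The blue and red items are decoys.

```bash
cat > h.py <<'E'
import numpy as np,cv2
from scipy.spatial.transform import Rotation as R
def rot(c): return R.from_euler('xyz',c['orientation']).as_matrix()
def rays(c,uv):
    uv=np.atleast_2d(np.asarray(uv,float)); K=c['mtx']
    d=np.stack([(uv[:,0]-K[0,2])/K[0,0],(uv[:,1]-K[1,2])/K[1,1]],1)
    x=d.copy()
    for _ in range(20):
        x=d/(1+c['k1']*(x**2).sum(1,keepdims=True))
    return np.c_[x,np.ones(len(x))]
def onplane(c,uv,z):
    r=rays(c,uv)@rot(c).T; e=np.asarray(c['eye']); t=(z-e[2])/r[:,2]
    return e+r*t[:,None]
def cloud(c,d):
    h,w=d.shape; u,v=np.meshgrid(np.arange(w),np.arange(h))
    r=rays(c,np.c_[u.ravel(),v.ravel()])
    return ((r*d.reshape(-1,1))@rot(c).T+np.asarray(c['eye'])).reshape(h,w,3)
def proj(c,P):
    p=(np.atleast_2d(P)-np.asarray(c['eye']))@rot(c); x=p[:,:2]/p[:,2:]
    x=x*(1+c['k1']*(x**2).sum(1,keepdims=True))
    return x@c['mtx'][:2,:2].T+c['mtx'][:2,2]
def circ(P):
    A=np.c_[2*P[:,:2],np.ones(len(P))]; s=np.linalg.lstsq(A,(P[:,:2]**2).sum(1),rcond=None)[0]
    return s[:2],np.sqrt(s[2]+s[:2]@s[:2])
E
python3 - <<'E'
from station import *
from h import *
for n,boxes in [("top",{'cover':(240,138,292,190),'small':(250,193,285,228),'bath':(322,178,378,240),'unit':(155,170,228,228)}),("scene",{'cover':(222,238,280,282),'bath':(215,158,278,208),'unit':(295,245,380,318)})]:
    c=camera_params(n); im=cv2.imread(f"pics/{n}1.png"); d=np.load(f"pics/{n}1d.npy"); X=cloud(c,d)
    tiles=[]
    for k,(a,b,e,f) in boxes.items():
        P=X[b:f,a:e].reshape(-1,3); ok=d[b:f,a:e].ravel()>0
        z=P[ok,2]; print(n,k,np.histogram(z,bins=np.arange(-.01,.22,.01))[0])
        tiles.append(cv2.resize(im[b:f,a:e],(390,290),interpolation=cv2.INTER_CUBIC))
    if len(tiles)==3: tiles.append(tiles[0]*0)
    cv2.imwrite(f"pics/{n}_crop.png",np.vstack([np.hstack(tiles[:2]),np.hstack(tiles[2:])]))
E
```

```text
top cover [659 995 828  74   1   5  67  49   1   0   0   0   0   0   0   0   0   0
   0   0   0   0]
top small [287 450 363  25   0   7  44  37   1   0   0   0   0   0   0   0   0   0
   0   0   0   0]
top bath [ 730 1028  688   78   43   67  256  159   51   49   41   55  160   16
    0    0    0    0    0    0    0    0]
top unit [ 807  740   51   27   28   28   35  335 1578  262   49   62   28    6
    5    5    4    7    4    4   88   38]
scene cover [ 603  746 1032   15    9   13   75   51    0    0    0    0    0    0
    0    0    0    0    0    0    0    0]
scene bath [557 764 287 148 125 152 210 196 137 139 129 128 168   2   0   0   0   0
   0   0   0   0]
scene unit [1212  966  707  109  108  127  149  246 2046   99   83   74   23    7
    9   13    8   10    9    7  144   22]
```

```bash
sleep 0
```

```text
(no output)
```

View pics/top_crop.png

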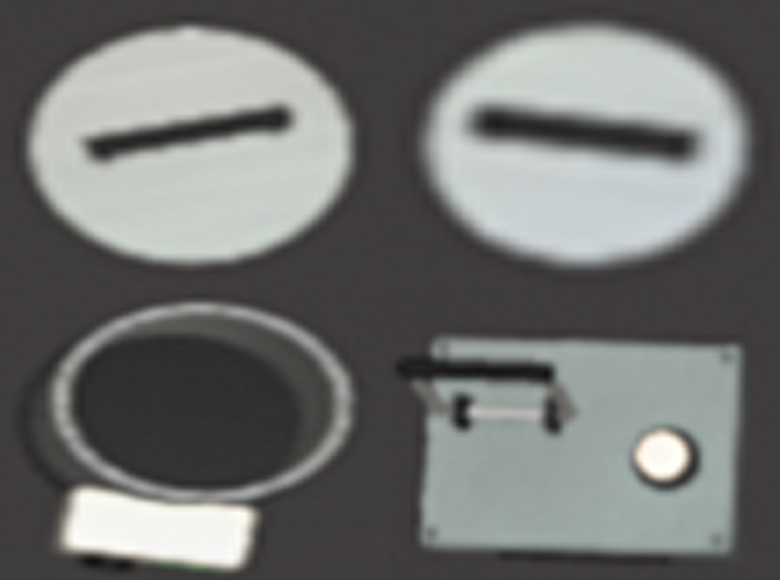

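View pics/scene_crop.png

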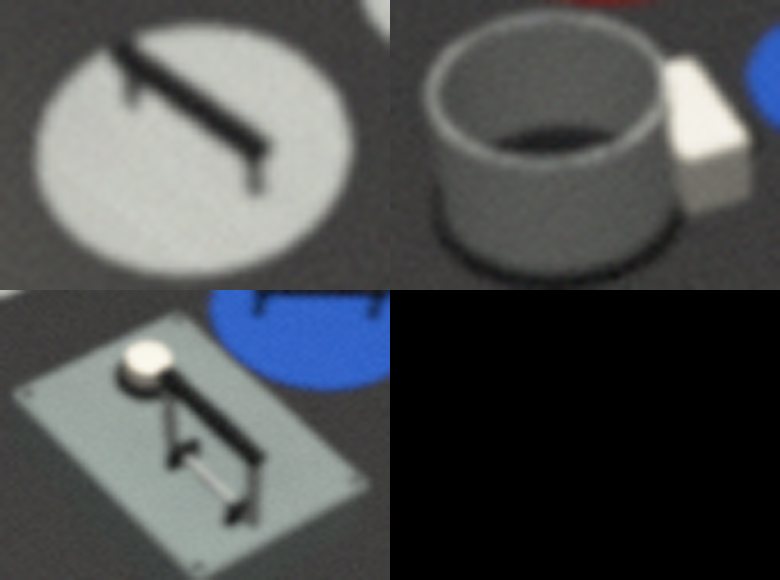

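```bash
cat > meas.py <<'E'
from h import *
def load(n,tag):
    from station import camera_params
    c=camera_params(n); im=cv2.imread(f"pics/{n}{tag}.png"); return c,im
def mask(im,box,f):
    g=np.zeros(im.shape[:2],np.uint8); a,b,e,ff=box
    sub=im[b:ff,a:e].astype(int); g[b:ff,a:e]=f(sub).astype(np.uint8)
    n,l,s,_=cv2.connectedComponentsWithStats(g); k=1+np.argmax(s[1:,4]); return (l==k).astype(np.uint8)
def outline(m): return max(cv2.findContours(m,cv2.RETR_EXTERNAL,cv2.CHAIN_APPROX_NONE)[0],key=len)[:,0,:].astype(float)
E
python3 - <<'E'
from meas import *
for n,cb,bb,ub,btn,lb in [("top",(238,136,294,192),(322,178,378,225),(155,170,228,228),(196,194,216,214),(150,178,190,193)),("scene",(222,238,280,282),(215,158,265,192),(295,245,380,318),(316,255,336,275),(328,258,356,294))]:
    c,im=load(n,1)
    m=mask(im,cb,lambda s:s.mean(2)>110); o=outline(m); P=onplane(c,o,.013); print(n,'cover',circ(P))
    hull=cv2.fillConvexPoly(np.zeros_like(m),cv2.convexHull(o.astype(np.int32)),1)
    hull=cv2.erode(hull,np.ones((5,5)))
    g=im.mean(2); bm=((g<100)&(hull>0)); v,u=np.nonzero(bm)
    B=onplane(c,np.c_[u,v],.056)
    ctr=B.mean(0); w,V=np.linalg.eigh(np.cov(B[:,:2].T)); 
    t=(B[:,:2]-ctr[:2])@V[:,1]; s=(B[:,:2]-ctr[:2])@V[:,0]
    print(' bar',ctr, 'mid',ctr[:2]+V[:,1]*(t.max()+t.min())/2,'len',np.ptp(t),'ang',np.degrees(np.arctan2(V[1,1],V[0,1]))%180)
    d=np.load(f"pics/{n}1d.npy"); X=cloud(c,d)
    a,b,e,f=bb; Q=X[b:f,a:e].reshape(-1,3); q=Q[(Q[:,2]>.107)&(Q[:,2]<.13)]; 
    ctr0,r=circ(q); 
    for _ in range(3):
        rr=abs(np.linalg.norm(q[:,:2]-ctr0,axis=1)-r); q=q[rr<.008]; ctr0,r=circ(q)
    print(' rim depth',ctr0,r,len(q),q[:,2].mean())
    a,b,e,f=ub; Q=X[b:f,a:e].reshape(-1,3); q=Q[(Q[:,2]>.068)&(Q[:,2]<.082)].astype(np.float32)
    rct=cv2.minAreaRect(q[:,:2]*1000); print(' unit',rct, q[:,2].mean())
    m=mask(im,btn,lambda s:s.mean(2)>195); o=outline(m); print(' button',circ(onplane(c,o,.108)),m.sum())
    q=Q[(Q[:,2]>.182)&(Q[:,2]<.21)]; 
    rct=cv2.minAreaRect(q[:,:2].astype(np.float32)*1000); print(' bar lever',rct,q.mean(0))
E
```

```text
top cover (array([0.6637811 , 0.01180231]), np.float64(0.08367297314331647))
 bar [0.66296914 0.01245715 0.056     ] mid [0.66331486 0.01105061] len 0.1041323767447927 ang 103.80919864375429
 rim depth [ 0.50097068 -0.30747599] 0.07585899326105743 193 0.11453367401767608
 unit ((506.3677978515625, 291.4627990722656), (218.87005615234375, 159.6724090576172), 88.73628997802734) 0.07479477
 button (array([0.49305966, 0.22936233]), np.float64(0.014584604076781702)) 60
 bar lever ((542.419189453125, 339.6197814941406), (101.7237777709961, 15.334802627563477), 88.985107421875) [0.54160038 0.34197867 0.19799213]
scene cover (array([0.66871892, 0.01634614]), np.float64(0.07432664316558725))
 bar [0.6656753  0.01969311 0.056     ] mid [0.66530184 0.02120835] len 0.0995097238222222 ang 103.84570660968558
 rim depth [ 0.50225415 -0.30521972] 0.07534152102456627 196 0.1129847337114665
 unit ((506.1763610839844, 294.2252502441406), (221.89614868164062, 162.30429077148438), 88.68183898925781) 0.074253045
 button (array([0.49468774, 0.2300097 ]), np.float64(0.01478932714692883)) 61
 bar lever ((541.9758911132812, 343.002197265625), (104.32823944091797, 16.454500198364258), 89.73172760009766) [0.54377718 0.34531931 0.19670105]
```

Call:
{"fn": "arm_command", "kwargs": {"targets": [[[0,0,0.07],[20,28,0],0],[[0,0,0.07],[22,32,0],0],[[0,0,0.07],[22,32,0],0],[[0,0,0.07],[22,32,0],0],[[0,0,0.07],[22,32,0],0],[[0,0,0.07],[22,32,0],0],[[0,0,0.07],[22,32,0],0],[[0,0,0.07],[22,32,0],0]]}}

```text
t: 0.9
eef_pos: [0.3764, -0.3906, 0.4044]
ee_rot: [3.141, 0.0, -2.275]
force: [0.3, 0.3, 0.3]
width: 0.088
```

Call:
{"fn": "arm_command", "kwargs": {"targets": [[[0,0,0.07],[22,32,0],0],[[0,0,0.07],[22,32,0],0],[[0,0,0.07],[22,32,0],0],[[0,0,0.07],[22,32,0],0],[[0,0,0.07],[22,32,0],0],[[0,0,0.07],[22,32,0],0],[[0,0,0.07],[22,32,0],0],[[0,0,0.07],[22,32,0],0]]}}

```text
t: 1.7
eef_pos: [0.5524, -0.1345, 0.4045]
ee_rot: [3.141, 0.0, -1.715]
force: [0.6, -0.8, 0.6]
width: 0.088
```

Call:
{"fn": "arm_command", "kwargs": {"targets": [[[0,0,0.07],[22,29,-5],0],[[0,0,0.07],[22,29,-5],0],[[0,0,0.07],[22,29,-5],0],[[0,0,0.07],[22,29,-5],0],[[0,0,0.07],[16,20,-5],0],[[0,0,0.035],[7,10,-5],0],[[0,0,0],[0,0,0],0]]}}

```text
t: 2.4
eef_pos: [0.6632, 0.0111, 0.3728]
ee_rot: [3.139, 0.0, -1.331]
force: [0.6, 0.5, -0.9]
width: 0.0876
```

```bash
python3 - <<'E'
from station import *
from h import *
s=get_state(); print(s['t'],s['eef_pos'],s['ee_rot'],s['q'],s['force'])
c=camera_params("wrist"); p,d=grab_frame("wrist"); print(c)
cv2.imwrite("pics/w1.png",p[:,:,::-1]); np.savez("pics/w1.npz",d=d,**c)
E
```

```text
2.4 [0.66322245 0.01111556 0.37277317] [ 3.13891806e+00  1.94655237e-04 -1.33113803e+00] [ 3.09980432e-01  3.60510580e-01 -5.92599454e-02 -4.17934541e-04
 -1.15368014e+00 -7.01520517e-02] [ 0.55755839  0.45297722 -0.92796263]
{'mtx': array([[345.63795151,   0.        , 281.8391932 ],
       [  0.        , 345.63795151, 212.58144597],
       [  0.        ,   0.        ,   1.        ]]), 'k1': 0.014706120734944123, 'eye': array([ 0.67899259, -0.05272638,  0.35262895]), 'orientation': array([ 2.89477055e+00, -1.32799396e-03, -2.90198135e+00])}
```

View pics/w1.png

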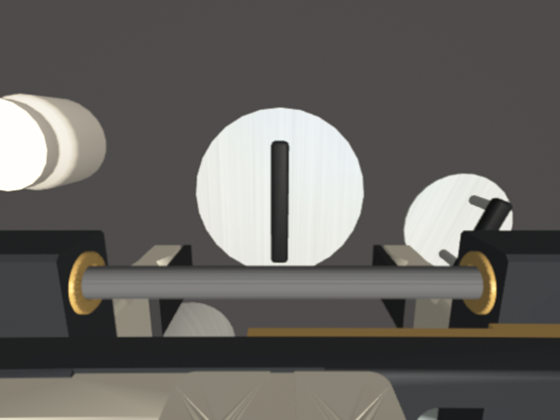

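The wrist view shows the cover centred at about (280,190) and its bar running upright along column 280, rows 142 to 262.

```bash
python3 - <<'E'
from meas import *
c=dict(np.load("pics/w1.npz")); im=cv2.imread("pics/w1.png")
m=mask(im,(180,95,375,266),lambda s:s.mean(2)>140); o=outline(m); o=o[o[:,1]<255]
P=onplane(c,o,.013); print(circ(P))
m2=mask(im,(262,130,298,264),lambda s:s.mean(2)<70); v,u=np.nonzero(m2); B=onplane(c,np.c_[u,v],.060)
rc=cv2.minAreaRect(B[:,:2].astype(np.float32)*1000); print(rc)
d=c['d']; X=cloud(c,d); print(X[180:200,276:284,2].mean(), X[150:200,220:250,2].mean())
E
```

```text
(array([0.66489968, 0.01283198]), np.float64(0.08321670964143398))
((664.8497314453125, 11.87912368774414), (13.10935115814209, 105.64263153076172), 13.330500602722168)
0.059790939197797696 0.01424173948929126
```

Call:
{"fn": "arm_command", "kwargs": {"targets": [[[0,0,0],[1.3,1,-20],0],[[0,0,0],[0,0,-35],0],[[0,0,0],[0,0,-35],0],[[0,0,0],[0,0,-35],0],[[0,0,0],[0,0,-25],0],[[0,0,0],[0,0,-10],0],[[0,0,0],[0,0,0],0],[[0,0,0],[0,0,0],0.5]], "squeeze": 20}}

```text
t: 3.25
eef_pos: [0.6647, 0.0106, 0.2162]
ee_rot: [-3.14, -0.0, -1.333]
force: [0.7, 0.1, 0.2]
width: 0.0837
```

Call:
{"fn": "arm_command", "kwargs": {"targets": [[[0,0,0],[0,0,0],1],[[0,0,0],[0,0,0],1],[[0,0,0],[0,0,0],1],[[0,0,0],[0,0,0],1],[[0,0,0],[0,0,0],1]], "squeeze": 30}}

```text
t: 3.75
eef_pos: [0.6642, 0.011, 0.2149]
ee_rot: [-3.141, 0.0, -1.333]
force: [-0.2, -0.2, 0.3]
width: 0.0453
```

Call:
{"fn": "arm_command", "kwargs": {"targets": [[[0,0,0],[0,0,0],1],[[0,0,0],[0,0,0],1],[[0,0,0],[0,0,0],1],[[0,0,0],[0,0,0],1],[[0,0,0],[0,0,0],1],[[0,0,0],[0,0,0],1]]}}

```text
t: 4.35
eef_pos: [0.6643, 0.011, 0.2146]
ee_rot: [-3.141, 0.0, -1.333]
force: [1.2, 0.1, -1.2]
width: 0.0156
```

Gripped (15.6 mm wide). Lifting.

Call:
{"fn": "arm_command", "kwargs": {"targets": [[[0,0,0],[0,0,0],1],[[0,0,0],[0,0,5],1],[[0,0,0],[0,0,15],1],[[0,0,0],[0,0,30],1],[[0,0,0],[0,0,40],1],[[0,0,0],[0,0,40],1],[[0,0,0],[0,0,20],1],[[0,0,0],[0,0,0],1]], "squeeze": 40}}

```text
t: 5.15
eef_pos: [0.6648, 0.0109, 0.3701]
ee_rot: [-3.134, -0.0, -1.332]
force: [1.0, -0.6, -3.1]
width: 0.0156
```

```bash
python3 - <<'E'
from station import *
from h import *
s=get_state(); print(s['t'],s['eef_pos'],s['ee_rot'],s['q'],s['force'],s['moment'],s['width'])
c=camera_params("wrist"); p,d=grab_frame("wrist")
cv2.imwrite("pics/w2.png",p[:,:,::-1]); np.savez("pics/w2.npz",d=d,**c)
E
```

```text
5.15 [0.66475903 0.01088977 0.37006075] [-3.13396133e+00 -3.76168407e-04 -1.33241538e+00] [ 3.09313813e-01  3.61570989e-01 -6.46851371e-02  1.00959584e-03
 -1.13695492e+00 -7.13523462e-02] [ 0.98503282 -0.55890139 -3.11028278] [ 0.08016131  0.04515557 -0.0286943 ] 0.015565630772719061
```

View pics/w2.png

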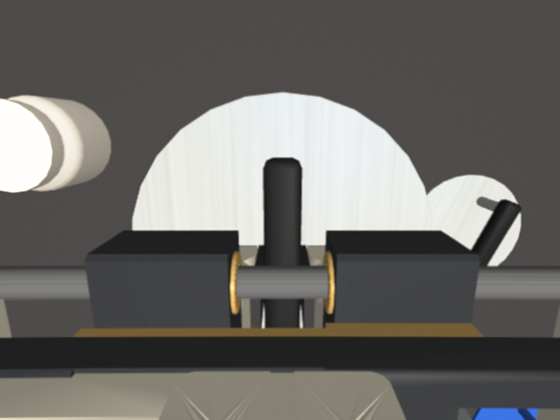

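The cover is held: its disc shows across columns 132 to 430, and the bar end is at (282,160). Next I check tilt and centre.

```bash
python3 - <<'E'
from meas import *
c=dict(np.load("pics/w2.npz")); im=cv2.imread("pics/w2.png")
X=cloud(c,c['d']); 
Q=np.r_[X[150:225,170:255].reshape(-1,3),X[150:225,310:395].reshape(-1,3)]
s=np.linalg.lstsq(np.c_[Q[:,:2]-[.664,.011],np.ones(len(Q))],Q[:,2],rcond=None)[0]; print('plane',s,len(Q))
m=mask(im,(120,85,445,232),lambda s:s.mean(2)>140); o=outline(m); o=o[(o[:,1]<205)&(o[:,0]<410)&(o[:,0]>130)]; o=o[(o[:,1]<150)|(o[:,0]<255)|(o[:,0]>310)]
P=onplane(c,o,s[2]);
from scipy.optimize import least_squares
# top edge of the disc at plane
P=np.array(P); print(circ(P))
f=lambda x: np.linalg.norm(P[:,:2]-x,axis=1)-.084
r=least_squares(f,[.664,.011],loss='soft_l1',f_scale=.0005); print(r.x, np.std(r.fun))
E
```

```text
plane [ 0.04769348 -0.16006775  0.16322305] 12750
(array([0.66600757, 0.01464536]), np.float64(0.08542431561709236))
[0.66668134 0.01314159] 0.00034258508092546106
```

```bash
python3 - <<'E'
from meas import *
def fit(f,boxes,lo,hi):
    c=dict(np.load(f)); X=cloud(c,c['d']); Q=np.concatenate([X[b:d,a:e].reshape(-1,3) for a,b,e,d in boxes])
    Q=Q[(Q[:,2]>lo)&(Q[:,2]<hi)]; m=Q.mean(0)
    s=np.linalg.lstsq(np.c_[Q[:,:2]-m[:2],np.ones(len(Q))],Q[:,2],rcond=None)[0]; print(s,m,len(Q)); return s
fit("pics/w1.npz",[(215,150,262,230),(298,150,345,230)],-.05,.05)
fit("pics/w2.npz",[(190,150,255,215),(310,150,375,215)],.12,.25)
E
```

```text
[1.20922946e-03 3.43553712e-06 1.28118029e-02] [0.666053   0.00823279 0.0128118 ] 7492
[0.00902301 0.00110972 0.16824974] [ 0.67526189 -0.02430603  0.16824974] 8417
```

Call:
{"fn": "arm_command", "kwargs": {"targets": [[[0,0,0],[-8,-16,5],1],[[0,0,0],[-16,-31,5],1],[[0,0,0],[-20,-39,0],1],[[0,0,0],[-20,-39,0],1],[[0,0,0],[-20,-39,0],1],[[0,0,0],[-20,-39,0],1],[[0,0,0],[-20,-39,0],1],[[0,0,0],[-20,-39,0],1]]}}

```text
t: 6.0
eef_pos: [0.5181, -0.2716, 0.3733]
ee_rot: [3.139, 0.001, -1.333]
force: [1.0, -0.6, -2.9]
width: 0.0156
```

Call:
{"fn": "arm_command", "kwargs": {"targets": [[[0,0,0],[-11,-22,0],1],[[0,0,0],[-6,-12,0],1],[[0,0,0],[-2,-4,0],1],[[0,0,0],[0,0,0],1],[[0,0,0],[0,0,0],1]]}}

```text
t: 6.5
eef_pos: [0.5015, -0.3074, 0.3743]
ee_rot: [3.141, 0.0, -1.332]
force: [-0.9, -0.2, -2.6]
width: 0.0161
```

```bash
python3 - <<'E'
from station import *
from h import *
s=get_state(); print(s['t'],s['eef_pos'],s['ee_rot'],s['q'],s['force'],s['moment'],s['width'])
for n in ["wrist","top","scene"]:
    c=camera_params(n); p,d=grab_frame(n)
    cv2.imwrite(f"pics/{n}3.png",p[:,:,::-1]); np.savez(f"pics/{n}3.npz",d=d,**c)
a=cv2.imread("pics/wrist3.png"); b=cv2.imread("pics/top3.png")[140:290,260:460]; e=cv2.imread("pics/scene3.png")[90:240,180:380]
cv2.imwrite("pics/m3.png",np.hstack([cv2.resize(a,(400,300)),cv2.resize(b,(400,300))])); cv2.imwrite("pics/m3b.png",cv2.resize(e,(600,450)))
E
```

```text
6.5 [ 0.50151461 -0.30743113  0.37427887] [ 3.14118893e+00  4.32629629e-04 -1.33219329e+00] [-2.17875272e-01  2.39043134e-01 -2.28720788e-01 -2.35627781e-04
 -1.10358550e+00  4.56584585e-01] [-0.94295882 -0.15268045 -2.62304131] [ 0.02617785  0.08916263 -0.00447564] 0.016104676500660612
```

View pics/m3.png

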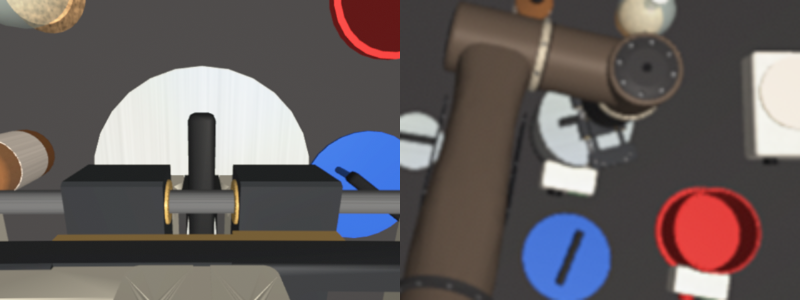

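View pics/m3b.png

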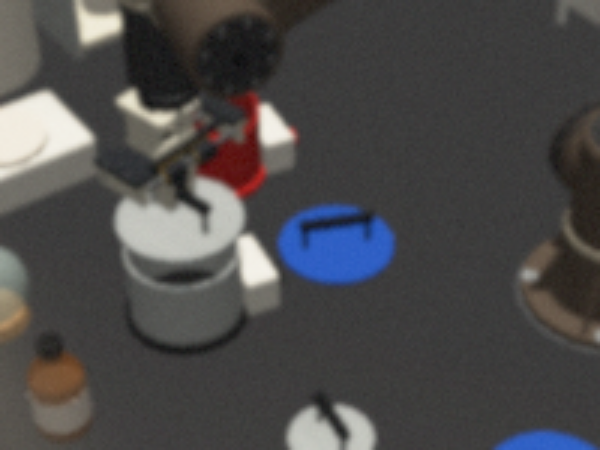

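The cover is held above the bath: the scene crop shows the disc just over the pot's mouth, and no contact is felt. Now I measure how far apart their centres are in each view.

```bash
python3 - <<'E'
from meas import *
from scipy.optimize import least_squares
def cf(P,r,x0):
    f=lambda x: np.linalg.norm(P[:,:2]-x,axis=1)-r
    q=least_squares(f,x0,loss='soft_l1',f_scale=.0005); return q.x*1000,np.std(q.fun)*1000,len(P)
zt=.3743-.2015
for n,tag in [("wrist","2"),("wrist","3")]:
    c=dict(np.load("pics/w2.npz" if tag=="2" else "pics/wrist3.npz")); im=cv2.imread("pics/w2.png" if tag=="2" else "pics/wrist3.png")
    m=mask(im,(110,80,445,232),lambda s:(s.min(2)>140)); o=outline(m); o=o[(o[:,1]<200)&(o[:,0]<418)]; o=o[(o[:,1]<140)|(o[:,0]<250)|(o[:,0]>315)]
    for r in(.084,.0845): print(n,tag,cf(onplane(c,o,.1685 if tag=="2" else zt),r,[.66,.01] if tag=="2" else [.5,-.307]))
c=dict(np.load("pics/scene3.npz")); X=cloud(c,c['d']); im=cv2.imread("pics/scene3.png")
a,b,e,f=(214,145,270,182)
Q=X[b:f,a:e].reshape(-1,3); k=(Q[:,2]>.150)&(Q[:,2]<.19); uv=np.stack(np.meshgrid(np.arange(a,e),np.arange(b,f)),-1).reshape(-1,2)[k]
g=np.zeros(im.shape[:2],np.uint8); g[uv[:,1],uv[:,0]]=1
o=outline(g); o=o[(o[:,1]>160)]
print('disc z',np.median(Q[k,2])); print('scene disc',cf(onplane(c,o,zt),.084,[.5,-.307]),circ(onplane(c,o,zt)))
# rims by outer edge of intensity, initial images
for n in["scene","top"]:
    c,_=load(n,1); im=cv2.imread(f"pics/{n}1.png"); d=np.load(f"pics/{n}1d.npy"); X=cloud(c,d)
    Q=X.reshape(-1,3); k=(Q[:,2]>.107)&(Q[:,2]<.125)&(np.linalg.norm(Q[:,:2]-[.501,-.307],axis=1)<.085)
    q=Q[k]; rr=np.linalg.norm(q[:,:2]-[.501,-.307],axis=1); q=q[rr>.066]
    print(n,'rim depthfit',cf(q,.0755,[.5,-.307]))
    uv=np.stack(np.meshgrid(np.arange(560),np.arange(420)),-1).reshape(-1,2)[k]
    q=onplane(c,uv,.115); q=q[np.linalg.norm(q[:,:2]-[.501,-.307],axis=1)>.066]; print(n,'rim ray',cf(q,.0755,[.5,-.307]))
    ang=np.arctan2(q[:,1]+.307,q[:,0]-.501); print(np.histogram(ang,8,(-np.pi,np.pi))[0])
E
```

```text
wrist 2 (array([666.04911637,  13.84955478]), np.float64(0.2878786888603513), 319)
wrist 2 (array([665.85419861,  14.38712501]), np.float64(0.36372307022846523), 319)
wrist 3 (array([ 501.07521096, -304.64179778]), np.float64(0.2970340342619633), 319)
wrist 3 (array([ 500.88596418, -304.10385099]), np.float64(0.37439555341303876), 319)
disc z 0.17315504688482486
scene disc (array([ 501.55864127, -304.63344249]), np.float64(19.949178536251058), 66) (array([ 0.51585806, -0.28754398]), np.float64(0.0668722401414743))
scene rim depthfit (array([ 502.25584375, -305.34394612]), np.float64(2.852291065751708), 198)
scene rim ray (array([ 502.87797972, -303.49517366]), np.float64(3.1506021052469793), 188)
[22 24 24 19 30 33 22 14]
top rim depthfit (array([ 500.968539  , -307.48188059]), np.float64(1.7545556023860214), 191)
top rim ray (array([ 501.08867656, -307.53403166]), np.float64(1.8339016843292102), 191)
[22 21 27 27 23 22 24 25]
```

Call:
{"fn": "arm_command", "kwargs": {"targets": [[[0,0,0],[0,0,-8],1],[[0,0,0],[0,0,-15],1],[[0,0,0],[0,0,-10],1],[[0,0,0],[0,0,-5],1],[[0,0,0],[0,0,-2],1],[[0,0,0],[0,0,-2],1],[[0,0,0],[0,0,0],1]]}}

```text
t: 7.35
eef_pos: [0.5013, -0.3081, 0.3328]
ee_rot: [-3.141, -0.0, -1.333]
force: [0.2, 0.1, -3.4]
width: 0.0157
```

```bash
python3 - <<'E'
from station import *
from h import *
s=get_state(); print(s['t'],s['eef_pos'],s['ee_rot'],s['force'],s['moment'],s['width'])
n="scene"
c=camera_params(n); p,d=grab_frame(n)
cv2.imwrite(f"pics/{n}4.png",p[:,:,::-1]); np.savez(f"pics/{n}4.npz",d=d,**c)
e=cv2.imread("pics/scene4.png")[140:220,200:300]
cv2.imwrite("pics/m4.png",cv2.resize(e,(750,600),interpolation=cv2.INTER_CUBIC))
E
```

```text
7.35 [ 0.501301   -0.30810622  0.33278011] [-3.14137984e+00 -1.56582487e-04 -1.33273837e+00] [ 0.18797413  0.07885438 -3.35589574] [-0.02738332  0.09147941 -0.0774463 ] 0.015711379936392735
```

View pics/m4.png

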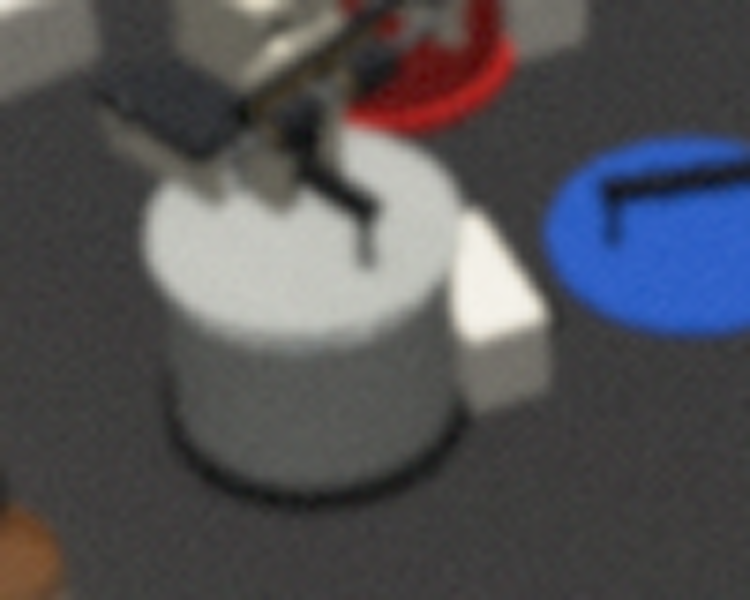

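```bash
python3 - <<'E'
from meas import *
c=dict(np.load("pics/scene4.npz")); 
th=np.linspace(0,2*np.pi,721)
def ring(x,y,z,r): return proj(c,np.c_[x+r*np.cos(th),y+r*np.sin(th),0*th+z])
im=cv2.imread("pics/scene4.png").mean(2); im0=cv2.imread("pics/scene1.png").mean(2)
def cross(row,lo,hi,step): # subpixel left edge/right edges at half level
    return row[lo:hi].astype(int)
zt=.3328-.2015
for x,y in[(.501,-.3075),(.502,-.305)]:
    e=ring(x,y,zt,.084); print(x,y,'disc L/R/bottom',e[:,0].min(),e[:,0].max(),e[:,1].max(), 'rim out',(lambda r:(r[:,0].min(),r[:,0].max(),r[:,1].max(),r[:,1].min()))(ring(x,y,.115,.078)))
print(im[168:174,212:228].round().astype(int)); print(im[168:174,256:268].astype(int))
print('bottom cols'); print(im[178:192,238:244].astype(int).T)
print('rim0 L');print(im0[176:182,214:230].astype(int));print(im0[172:178,252:268].astype(int))
print('rim0 top');print(im0[158:170,238:244].astype(int).T)
E
```

```text
0.501 -0.3075 disc L/R/bottom 218.6344050727282 261.06763890407126 183.89986382344736 rim out (np.float64(220.56896628978265), np.float64(259.70310954176034), np.float64(185.90440314109787), np.float64(159.76447557955217))
0.502 -0.305 disc L/R/bottom 218.72850288069594 261.20517348943906 184.36892618945612 rim out (np.float64(220.66440887817154), np.float64(259.83834463741294), np.float64(186.37119819395872), np.float64(160.1774784533615))
[[ 57  60  62  58  62  60  75 113 159 184 189 190 191 190 190 184]
 [ 61  64  61  56  59  58  72 118 169 187 194 193 192 191 193 191]
 [ 61  61  59  59  58  61  84 128 174 190 194 193 191 195 194 194]
 [ 57  56  62  61  63  62  85 130 174 192 194 195 192 195 194 193]
 [ 58  63  57  57  62  64  85 133 171 191 193 194 194 196 197 195]
 [ 62  62  58  60  59  62  81 126 169 191 194 193 199 195 195 195]]
[[195 193 195 192 186 174 175 159 122  79  62  58]
 [191 193 193 196 195 203 215 210 172 114  76  61]
 [190 193 190 195 197 211 229 229 209 161 103  70]
 [191 191 190 193 197 214 229 236 228 199 140  86]
 [194 190 192 192 195 214 231 235 235 220 176 11
[... 850 characters left out ...]
 81  85 130 181 219 232 237 237 234 220 177 119]
 [ 84  84  86  80  81  92 126 176 212 231 236 237 235 231 211 162]
 [ 85  82  81  81  83  92 128 172 210 231 237 237 237 235 228 199]
 [ 80  84  79  82  87 103 129 160 200 229 236 238 238 237 235 220]
 [ 82  82  83  82  97 113 133 149 191 228 237 238 238 238 236 233]
 [ 81  82  85  91 114 136 137 143 185 228 237 238 238 238 239 237]]
rim0 top
[[ 61  80 102 113  98  87  83  84  84  84  87  85]
 [ 66  81 105 109  94  85  84  83  88  83  85  84]
 [ 60  82 104 106  94  88  82  85  85  86  88  85]
 [ 65  81 101  99  92  85  84  86  85  86  85  85]
 [ 63  79 102 101  90  90  84  88  84  88  85  88]
 [ 68  80 101 107  93  91  86  89  84  84  85  86]]
```

Call:
{"fn": "arm_command", "kwargs": {"targets": [[[0,0,0],[0,0,-2],1],[[0,0,0],[0,0,-2],1],[[0,0,0],[0,0,0],1],[[0,0,0],[0,0,0],1]]}}

```text
t: 7.8
eef_pos: [0.5012, -0.3081, 0.3286]
ee_rot: [3.142, 0.0, -1.333]
force: [-0.3, -0.3, -3.1]
width: 0.0159
```

Call:
{"fn": "arm_command", "kwargs": {"targets": [[[0,0,0],[0,0,-1.5],1],[[0,0,0],[0,0,-1.5],1],[[0,0,0],[0,0,0],1]]}}

```text
t: 8.1
eef_pos: [0.5011, -0.308, 0.3254]
ee_rot: [3.141, 0.0, -1.333]
force: [0.1, -0.6, -2.4]
width: 0.0156
```

Call:
{"fn": "arm_command", "kwargs": {"targets": [[[0,0,0],[0,0,-1],1],[[0,0,0],[0,0,-1],1],[[0,0,0],[0,0,0],1]]}}

```text
t: 8.4
eef_pos: [0.5011, -0.308, 0.3235]
ee_rot: [3.141, 0.0, -1.333]
force: [-0.1, 0.4, -3.9]
width: 0.0154
```

No contact so far and the step is inside the mouth. Continuing in small steps until the cover rests.

Call:
{"fn": "arm_command", "kwargs": {"targets": [[[0,0,0],[0,0,-0.7],1],[[0,0,0],[0,0,-0.7],1],[[0,0,0],[0,0,0],1]]}}

```text
t: 8.7
eef_pos: [0.5012, -0.3081, 0.3221]
ee_rot: [3.141, 0.0, -1.333]
force: [-0.8, -0.4, -3.4]
width: 0.0152
```

Call:
{"fn": "arm_command", "kwargs": {"targets": [[[0,0,0],[0,0,-0.5],1],[[0,0,0],[0,0,-0.5],1],[[0,0,0],[0,0,0],1]]}}

```text
t: 9.0
eef_pos: [0.5012, -0.3081, 0.3216]
ee_rot: [-3.141, -0.0, -1.333]
force: [-0.3, 0.5, 0.0]
width: 0.0157
```

Touched down at the predicted height (TCP 0.3216) and the rim now carries the weight. Releasing.

Call:
{"fn": "arm_command", "kwargs": {"targets": [[[0,0,0],[0,0,0],0.7],[[0,0,0],[0,0,0],0.4],[[0,0,0],[0,0,0],0],[[0,0,0],[0,0,0],0],[[0,0,0],[0,0,0],0],[[0,0,0],[0,0,0],0],[[0,0,0],[0,0,0],0]]}}

```text
t: 9.7
eef_pos: [0.5012, -0.3081, 0.3212]
ee_rot: [3.142, -0.0, -1.333]
force: [0.7, -0.9, -0.2]
width: 0.0661
```

Call:
{"fn": "arm_command", "kwargs": {"targets": [[[0,0,0],[0,0,5],0],[[0,0,0],[0,0,15],0],[[0,0,0],[0,0,30],0],[[0,0,0],[0,0,40],0],[[0,0,0],[0,0,40],0],[[0,0,0],[0,0,20],0],[[0,0,0],[0,0,0],0]]}}

```text
t: 10.4
eef_pos: [0.5015, -0.3084, 0.4757]
ee_rot: [-3.136, -0.004, -1.333]
force: [0.1, 0.1, -0.7]
width: 0.0875
```

```bash
python3 - <<'E'
from station import *
from h import *
s=get_state(); print(s['t'],s['eef_pos'],s['ee_rot'],s['q'],s['force'],s['width'])
for n in ["wrist","scene"]:
    c=camera_params(n); p,d=grab_frame(n)
    cv2.imwrite(f"pics/{n}5.png",p[:,:,::-1]); np.savez(f"pics/{n}5.npz",d=d,**c)
c=dict(np.load("pics/wrist5.npz")); X=cloud(c,c['d']); im=cv2.imread("pics/wrist5.png")
Q=X[60:260].reshape(-1,3); Q=Q[(np.linalg.norm(Q[:,:2]-[.501,-.307],axis=1)<.07)&(Q[:,2]>.10)&(Q[:,2]<.135)]; m=Q.mean(0)
print(np.linalg.lstsq(np.c_[Q[:,:2]-m[:2],np.ones(len(Q))],Q[:,2],rcond=None)[0],m,len(Q))
cv2.imwrite("pics/m5.png",np.hstack([cv2.resize(im,(400,300)),cv2.resize(cv2.imread("pics/scene5.png")[140:215,195:295],(400,300))]))
E
```

```text
10.4 [ 0.5014575  -0.30836875  0.47573234] [-3.13594732 -0.00403154 -1.33251311] [-2.19063419e-01  1.77266293e-01 -7.45677106e-02  1.16304186e-03
 -1.31211714e+00  4.57064356e-01] [ 0.14221699  0.0839385  -0.68929679] 0.08746389656223878
[0.00127386 0.00042039 0.11981754] [ 0.50181398 -0.31126675  0.11981754] 13172
```

View pics/m5.png

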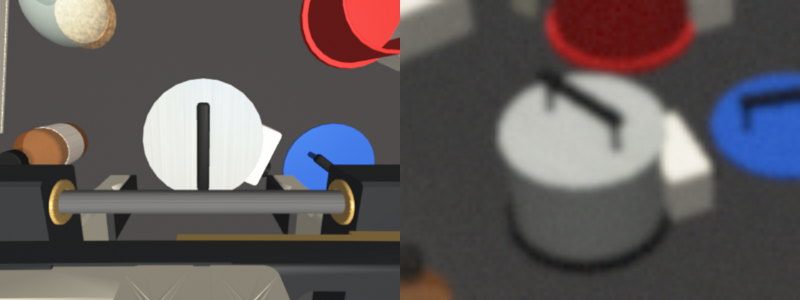

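The cover is home: disc top at z = 0.1198 (0.120 expected), slope about 0.001, handle free. Next is the button, with the fingers closing on the way and the jaw axis turned to x so the body stays clear of the lever.

Call:
{"fn": "arm_command", "kwargs": {"targets": [[[0,0,-0.01],[0,15,0],0.5],[[0,0,-0.02],[-1,30,0],1],[[0,0,-0.02],[0,40,0],1],[[0,0,-0.02],[-1,40,0],1],[[0,0,-0.02],[0,40,0],1],[[0,0,-0.02],[-1,40,0],1],[[0,0,-0.02],[0,40,0],1],[[0,0,-0.02],[-1,40,0],1]], "squeeze": 10}}

```text
t: 11.3
eef_pos: [0.4966, -0.0215, 0.4701]
ee_rot: [3.14, -0.0, -1.484]
force: [0.8, 0.6, 0.4]
width: 0.0294
```

Call:
{"fn": "arm_command", "kwargs": {"targets": [[[0,0,-0.02],[-1,40,-10],1],[[0,0,-0.02],[-1,40,-15],1],[[0,0,-0.02],[-1,40,-15],1],[[0,0,-0.02],[-1,40,-15],1],[[0,0,-0.02],[0,40,-15],1],[[0,0,-0.01],[0,32,-15],1],[[0,0,0],[0,16,-10],1],[[0,0,0],[0,4,-5],1]]}}

```text
t: 12.1
eef_pos: [0.4928, 0.2301, 0.3691]
ee_rot: [3.139, -0.002, -1.591]
force: [-0.1, -0.5, 0.6]
width: 0.0003
```

```bash
python3 - <<'E'
from station import *
from h import *
s=get_state(); print(s['t'],s['eef_pos'],s['ee_rot'],s['q'],s['force'],s['width'])
c=camera_params("wrist"); p,d=grab_frame("wrist"); n='wrist'
cv2.imwrite(f"pics/{n}6.png",p[:,:,::-1]); np.savez(f"pics/{n}6.npz",d=d,**c)
E
```

```text
12.1 [0.49275001 0.23008345 0.3690529 ] [ 3.13898959e+00 -2.34724414e-03 -1.59092500e+00] [ 7.97178626e-01  1.71890977e-01 -3.28659516e-01 -3.32743544e-04
 -1.07373870e+00 -8.17151179e-01] [-0.07625615 -0.47086782  0.56658654] 0.0003354291170048001
```

View pics/wrist6.png

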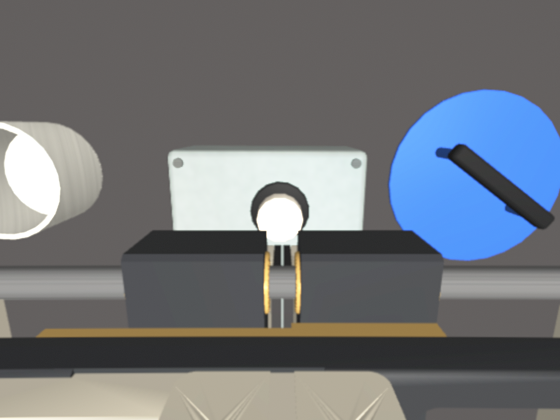

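The button shows at (280,217), straight below the closed fingers. Going down.

Call:
{"fn": "arm_command", "kwargs": {"targets": [[[0,0,0],[1,-1,-15],1],[[0,0,0],[0,0,-25],1],[[0,0,0],[0,0,-20],1],[[0,0,0],[0,0,-10],1],[[0,0,0],[0,0,-8],1],[[0,0,0],[0,0,0],1]]}}

```text
t: 12.75
eef_pos: [0.4942, 0.2273, 0.2929]
ee_rot: [3.141, -0.001, -1.593]
force: [-0.2, -0.2, -0.0]
width: 0.0006
```

Call:
{"fn": "arm_command", "kwargs": {"targets": [[[0,0,0],[0,0,-2],1],[[0,0,0],[0,0,-2],1],[[0,0,0],[0,0,-1],1],[[0,0,0],[0,0,0],1]]}}

```text
t: 13.15
eef_pos: [0.4942, 0.228, 0.2885]
ee_rot: [-3.141, 0.0, -1.593]
force: [0.4, 0.3, -0.4]
width: 0.0008
```

Call:
{"fn": "arm_command", "kwargs": {"targets": [[[0,0,0],[0,0,-1.5],1],[[0,0,0],[0,0,-1.5],1],[[0,0,0],[0,0,-1.5],1],[[0,0,0],[0,0,0],1]]}}

```text
t: 13.55
eef_pos: [0.4943, 0.228, 0.2838]
ee_rot: [-3.141, 0.0, -1.593]
force: [-1.1, 0.7, 2.3]
width: 0.0005
```

Call:
{"fn": "arm_command", "kwargs": {"targets": [[[0,0,0],[0,0,-1.5],1],[[0,0,0],[0,0,-1.5],1],[[0,0,0],[0,0,0],1]]}}

```text
t: 13.85
eef_pos: [0.4943, 0.2281, 0.2807]
ee_rot: [-3.141, 0.0, -1.593]
force: [-1.6, 0.7, 3.1]
width: 0.0006
```

Call:
{"fn": "arm_command", "kwargs": {"targets": [[[0,0,0],[0,0,-1],1],[[0,0,0],[0,0,-0.8],1],[[0,0,0],[0,0,0],1],[[0,0,0],[0,0,0],1]]}}

```text
t: 14.25
eef_pos: [0.4943, 0.228, 0.2791]
ee_rot: [-3.141, 0.0, -1.593]
force: [-0.4, 0.3, 4.4]
width: 0.0004
```

```bash
python3 - <<'E'
from station import *
from h import *
c=camera_params("scene"); p,d=grab_frame("scene"); n='scene'
cv2.imwrite(f"pics/{n}7.png",p[:,:,::-1]); np.savez(f"pics/{n}7.npz",d=d,**c)
cv2.imwrite("pics/m7.png",cv2.resize(p[230:330,290:410,::-1],(720,600)))
E
```

```text
(no output)
```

View pics/m7.png

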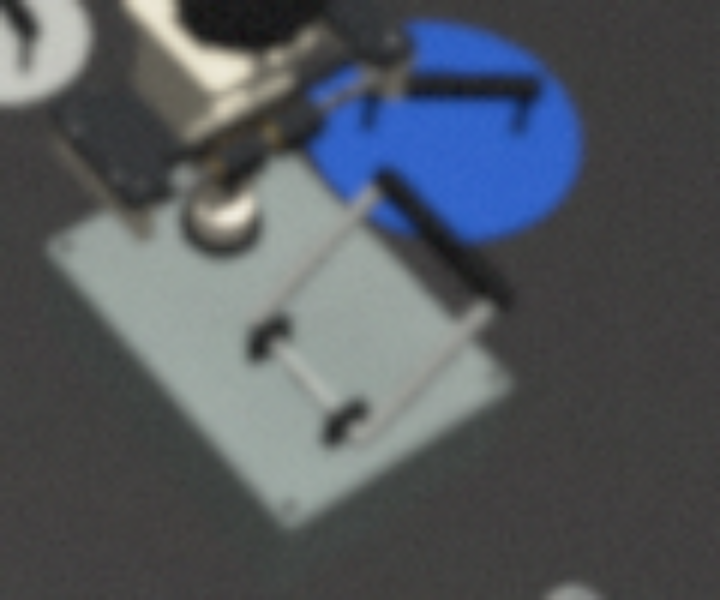

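The lever has dropped: its bar now lies toward the robot, from (385,180) to (505,300) in the crop. Retracting, then approaching it from the -x side.

Call:
{"fn": "arm_command", "kwargs": {"targets": [[[0,0,0],[0,0,8],1],[[0,0,0],[0,0,20],1],[[0,0,0],[0,0,35],1],[[0,0,0],[-10,10,35],1],[[0,0,0],[-22,24,22],1],[[0,0,0],[-28,30,0],1],[[0,0,0],[-28,30,0],1],[[0,0,0],[-21,21,0],1]]}}

```text
t: 15.1
eef_pos: [0.3836, 0.3437, 0.3993]
ee_rot: [3.141, -0.0, -1.593]
force: [-0.7, -0.5, 0.7]
width: 0.0005
```

```bash
python3 - <<'E'
from station import *
from h import *
s=get_state(); print(s['t'],s['eef_pos'],s['ee_rot'],s['q'],s['force'],s['width'])
for n in ["scene"]:
    c=camera_params(n); p,d=grab_frame(n); cv2.imwrite(f"pics/{n}8.png",p[:,:,::-1])
    X=cloud(c,d)[250:320,295:380].reshape(-1,3); q=X[(X[:,2]>.145)&(X[:,2]<.175)&(X[:,0]<.47)]
    print(len(q),q.mean(0) if len(q) else 0); 
    if len(q): print(cv2.minAreaRect(q[:,:2].astype(np.float32)*1000))
cv2.imwrite("pics/m8.png",cv2.resize(p[230:330,290:410,::-1],(720,600)))
E
```

```text
15.1 [0.38355971 0.34365906 0.39925883] [ 3.14107319e+00 -8.99465354e-05 -1.59265912e+00] [ 1.11203170e+00  9.82168657e-02 -3.43577568e-01 -4.78490023e-04
 -1.12930324e+00 -1.13369000e+00] [-0.67532401 -0.45054366  0.69093229] 0.0004979997970768982
171 [0.44765698 0.34795746 0.15622075]
((450.43115234375, 344.7884216308594), (106.46627044677734, 26.31527328491211), 87.1298599243164)
```

View pics/m8.png

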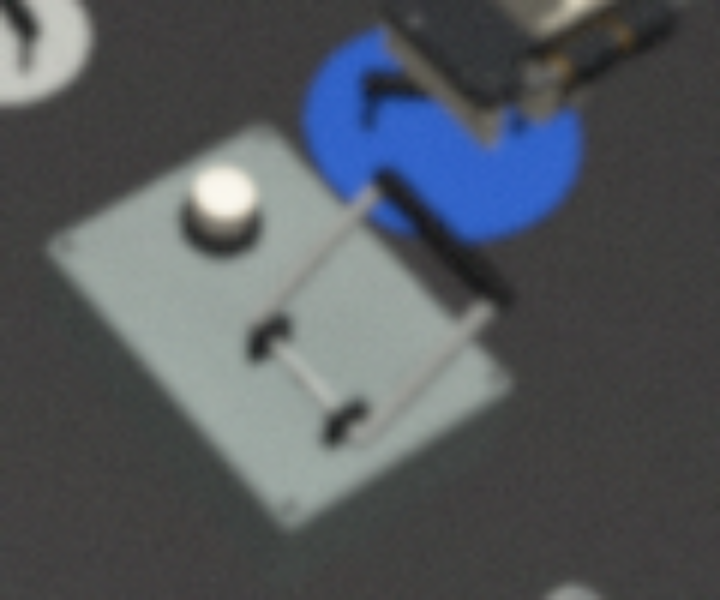

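The button is back out and the lever is still dropped. Lowering in front of the bar, then pushing along its arc.

Call:
{"fn": "arm_command", "kwargs": {"targets": [[[0,0,0],[0,0,-15],1],[[0,0,0],[0,0,-30],1],[[0,0,0],[0,0,-30],1],[[0,0,0],[0,0,-15],1],[[0,0,0],[6,0,-2],1],[[0,0,0],[8,0,0],1],[[0,0,0],[8,0,0],1],[[0,0,0],[6,0,0],1]]}}

```text
t: 15.95
eef_pos: [0.4144, 0.3432, 0.308]
ee_rot: [-3.141, 0.001, -1.593]
force: [-0.1, 0.5, 0.1]
width: 0.0003
```

Call:
{"fn": "arm_command", "kwargs": {"targets": [[[0,0,0],[6,0,3],1],[[0,0,0],[8,0,5],1],[[0,0,0],[8,0,5],1],[[0,0,0],[8,0,5],1],[[0,0,0],[8,0,5],1],[[0,0,0],[8,0,4],1],[[0,0,0],[8,0,4],1],[[0,0,0],[8,0,3],1]]}}

```text
t: 16.75
eef_pos: [0.476, 0.3428, 0.3413]
ee_rot: [-3.141, 0.0, -1.593]
force: [-0.9, 0.6, 0.2]
width: 0.0005
```

Call:
{"fn": "arm_command", "kwargs": {"targets": [[[0,0,0],[7,0,1],1],[[0,0,0],[6,0,1],1],[[0,0,0],[6,0,0],1],[[0,0,0],[5,0,0],1],[[0,0,0],[3,0,0],1],[[0,0,0],[2,0,0],1],[[0,0,0],[0,0,0],1]]}}

```text
t: 17.45
eef_pos: [0.5043, 0.3429, 0.3428]
ee_rot: [3.141, -0.0, -1.593]
force: [-0.4, 0.3, 0.0]
width: 0.0004
```

```bash
python3 - <<'E'
from station import *
from h import *
s=get_state(); print(s['t'],s['eef_pos'],s['force'],s['width'])
for n in ["scene"]:
    c=camera_params(n); p,d=grab_frame(n); cv2.imwrite(f"pics/{n}9.png",p[:,:,::-1])
    X=cloud(c,d)[250:320,295:380].reshape(-1,3); q=X[(X[:,2]>.182)&(X[:,2]<.21)]
    print(len(q),q.mean(0) if len(q) else 0)
cv2.imwrite("pics/m9.png",cv2.resize(p[230:330,290:410,::-1],(720,600)))
E
```

```text
17.45 [0.50433196 0.34291449 0.34282495] [-0.37375156  0.2943273   0.03452399] 0.00040975674025943757
84 [0.54152943 0.37130396 0.19573041]
```

View pics/m9.png

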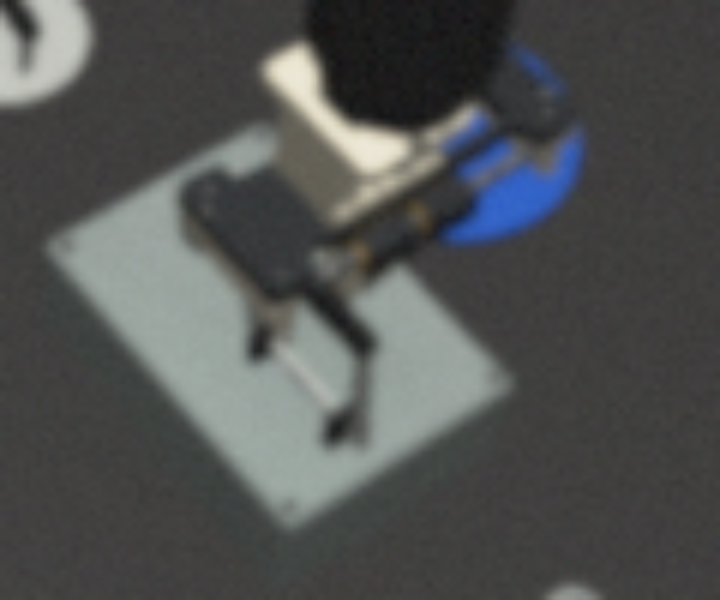

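Call:
{"fn": "arm_command", "kwargs": {"targets": [[[0,0,0],[1.5,0,0],1],[[0,0,0],[1.5,0,0],1],[[0,0,0],[0,0,0],1]]}}

```text
t: 17.8
eef_pos: [0.5073, 0.343, 0.343]
ee_rot: [-3.141, 0.0, -1.593]
force: [-0.2, -0.5, -0.2]
width: 0.0004
```

Call:
{"fn": "arm_command", "kwargs": {"targets": [[[0,0,0],[-3,0,0],1],[[0,0,0],[-8,0,0],1],[[0,0,0],[-15,0,0],1],[[0,0,0],[-20,0,5],1],[[0,0,0],[-30,0,15],1],[[0,0,0],[-30,0,20],1],[[0,0,0],[-10,-10,20],1],[[0,0,0],[0,0,0],1]]}}

```text
t: 18.6
eef_pos: [0.3889, 0.3324, 0.4067]
ee_rot: [-3.138, 0.005, -1.59]
force: [0.3, 0.2, -0.3]
width: 0.0001
```

```bash
python3 - <<'E'
from station import *
from h import *
s=get_state(); print(s['t'],s['eef_pos'],s['force'],s['width'])
for n in ["scene","top"]:
    c=camera_params(n); p,d=grab_frame(n); cv2.imwrite(f"pics/{n}10.png",p[:,:,::-1])
    X=cloud(c,d); x=(X[250:320,295:380] if n=="scene" else X[170:228,150:228]).reshape(-1,3); q=x[(x[:,2]>.182)&(x[:,2]<.21)&(x[:,0]>.5)]
    print(n,len(q),q.mean(0) if len(q) else 0)
    Q=X.reshape(-1,3); Q=Q[(np.linalg.norm(Q[:,:2]-[.501,-.307],axis=1)<.065)&(Q[:,2]>.10)&(Q[:,2]<.14)]; m=Q.mean(0)
    print('cover',np.linalg.lstsq(np.c_[Q[:,:2]-m[:2],np.ones(len(Q))],Q[:,2],rcond=None)[0],m,len(Q))
E
```

```text
18.6 [0.38893673 0.33239366 0.40671016] [ 0.29985059  0.19418706 -0.34101388] 0.00013106560625946595
scene 172 [0.54381644 0.34535903 0.19677306]
cover [ 0.00104097 -0.00985389  0.12050155] [ 0.50684374 -0.30181323  0.12050155] 480
top 129 [0.54162031 0.34152305 0.19791074]
cover [0.00423364 0.00205632 0.1197125 ] [ 0.49953271 -0.30575329  0.1197125 ] 830
```

View pics/scene10.png

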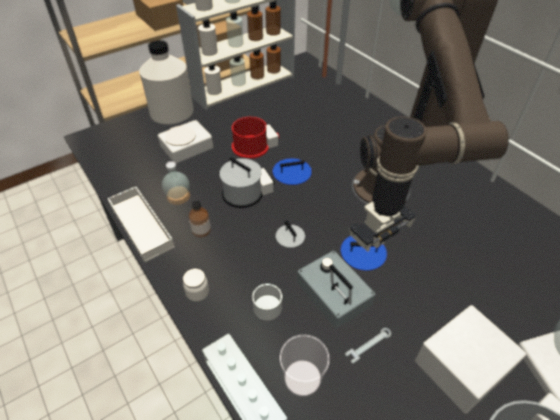

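View pics/top10.png

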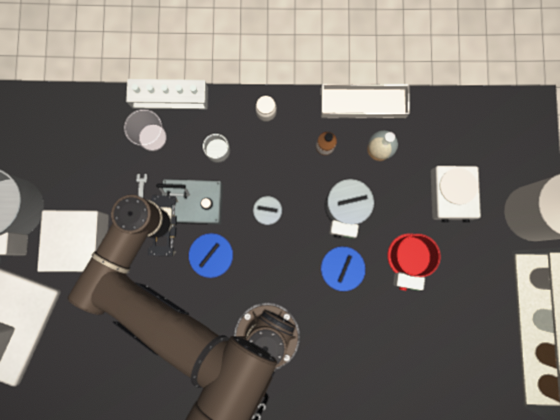

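The lever bar is back at its starting position in both views. The cover sits on the bath in scene (241,183) and top (350,201), and the bystanders have not moved. I let the arm settle, then hand in.

Call:
{"fn": "arm_command", "kwargs": {"targets": [[[0,0,0],[0,0,10],1],[[0,0,0],[0,0,0],1],[[0,0,0],[0,0,0],1],[[0,0,0],[0,0,0],1],[[0,0,0],[0,0,0],1]]}}

```text
t: 19.2
eef_pos: [0.3914, 0.3329, 0.4124]
ee_rot: [3.141, -0.001, -1.593]
force: [0.7, 0.7, 0.5]
width: 0.0004
```

```bash
python3 - <<'E'
from station import *
from h import *
c=camera_params("scene"); p,d=grab_frame("scene"); X=cloud(c,d)
x=X[250:320,295:380].reshape(-1,3); q=x[(x[:,2]>.182)&(x[:,2]<.21)&(x[:,0]>.5)]; print(len(q),q.mean(0)); s=get_state(); print(s['t'],s['force'],abs(s['qd']).max())
print(job_done())
E
```

```text
171 [0.54400964 0.34528943 0.19708169]
19.25 [-0.3256847   0.62300266  0.33444006] 0.0024527687501458384
the job is handed in; nothing more can be done
None
```

The large cover is seated on the bath and let go, and the trip was tested and re-armed. I handed the job in at about 19.3 s of the 67 s allowed.

- **Cover:** I gripped it by its bar and lowered it in small steps until the rim took its weight. After release, the wrist camera put the disc top at 0.1198 m (0.120 expected) with a slope of about 0.001.
- **Trip:** I pressed the button until it pushed back with about 4.4 N. The lever dropped and the button came back out. I then pushed the bar upright with the closed fingers and backed off.
- **Last checks:** The lever bar was within 0.5 mm of its starting position in both the scene and top views, and it stayed there with the arm clear. In the pictures, the other loose things, the blue covers and the red bath look unmoved.
- **Disagreements:** The cameras differed by 2–3 mm on the bath's centre, which was within the 4 mm of play; the cover went in without resistance. The last fixed-camera fits of the cover's slope were rougher: about 0.005 from the top view and 0.010 from the scene view, the latter from few points. I trusted the wrist camera's closer view.

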